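# Lay a pushed-out lens group away in its cases

## Robot

A 7-joint arm with a two-finger parallel gripper is mounted at the origin on the work surface. World frame = base frame: x ahead of the robot, y to its left, z up, the work surface at z = 0. Lengths are in m, angles in rad, forces in N, time in s.
With the tool pointing down it reaches from about 0.35 to 0.9 m from the base axis. Payload 8.1 kg.
Tool frame: the origin (TCP) lies midway between the tips of the shut fingers; the grasp point (between the pads) lies 19 mm behind it; z points along the fingers, y is the line along which they close (so a half turn about z gives the same grasp; the last joint's range is limited). The gripper opens to 85 mm and grips with 20 to 120 N. Pads are 22 mm wide; open, the fingers measure 114 mm over their backs; the gripper's body (76 mm by 85 mm) begins 54 mm behind the grasp point. The pads swing forward as they close: fully open they stand 13 mm farther back than shut.
Start: joints at [1.188, 0.434, 0.025, 1.573, -0.012, 1.134, -0.075], TCP at [0.173, -0.601, 0.231] pointing down, gripper open.
Joint ranges: [-2.62, 2.62], [-0.44, 2.09], [-1.27, 1.32], [0.08, 2.57], [-1.32, 4.46], [0.12, 2], [-2.74, 2.74]. Speed limits (rad/s): [2.22, 2.22, 3.01, 3.01, 3.14, 3.14, 3.14].

## Interface

Orientations are given as a unit quaternion [w, x, y, z].
In Python, from rig import manip, imaging gives the robot as it stands. The module is installed in compiled form; this text tells all that it offers.
- The arm moves only by the tool arm_command, never from a script. Its argument "steps" is a list of rows, each a list of 2 entries, a list of its own where there are three numbers: the shift along the world's x, y, z in m, then the turn, a rotation vector about the world's x, y, z in units of 6 degrees (1.0 is 6 degrees). A call has 1 to 8 rows; each row is the pose to reach, as a shift and turn from the pose commanded when the call began; what a row does not reach only later rows make up. A row lasts 1/12 s, in which the tool goes at most 41.7 mm and 7.16 degrees, less where a joint would pass 70% of its speed; a pose out of reach is approached as far as the arm can. A call with a gripper value outside its range is refused whole. "grip" is the finger opening in m, from 0 to 0.0854, set as the call begins (left out, the last holds). The fingers move at their own pace and stop on an object; the grip force is fixed at half the most. Time passes only in rows, so rows that repeat a pose let the fingers close. It gives the time, the measured TCP pose, the force, the opening and the grip force at its end, in the units of the state.
- manip.get_obs(): the state, without advancing time (a new reading comes with each control period).
- imaging.camera(name): name is "side" or "top"; returns the picture (384x512x3 uint8, red, green, blue); there is no depth.
- imaging.camera_info(name): a dict with "camera_matrix" (3x3 intrinsics, pixels), "xyz" and "orientation" of the camera in the world. Camera axes: x right, y up, looking along -z (the intrinsics and any distortion apply to the point x, -y, -z); pixel columns grow to the right and rows downward; lengths in m; the calibration is good to about 2 mm. A picture is of the moment at which its call begins. camera_info takes no time and is no camera call.
- manip.sign_off(): hands the job in; it is judged then, once.
The state is a dict: "time_s": time; "q": joint angles; "qd": joint speeds; "tau": joint torques, N m; "ee_pos": TCP position; "tcp_rot": TCP orientation; "force": force on the tool from outside, world axes, zero at the start; "torque": the same for the moment, N m; "grip_width": finger opening in m; "gripper_force": force on a finger pad.
Only numpy, scipy, OpenCV 4.12 (cv2) and the standard library are available. Lean on these libraries where they do the work, as an engineer would, in place of code of your own. Each camera call takes 0.05 s, during which the arm holds its last target. There are 200 camera calls.

## Task

The lens group has been pushed out of its barrel and stands stacked on the wooden post. Take it apart from the top down, one part at a time, and lay each part flat inside the lens case of its own size, the smallest part in the smallest case and so on up to the largest, keeping the parts level and setting them down gently, not dropping them. Leave the empty barrel and the loupe where they are.

Things in the scene. Friction and masses are not known exactly. Their poses are not given: they have to be found in the camera images.
- lock_ring: knurled dark steel locking ring, the smallest part and the top of the stack. Loose; outside diameter 26 mm, height 16 mm, open bore 15 mm, about 25 g. Origin: centre of its underside, z up its axis. At the start the four parts stand freely on one another, centred within 5 mm.
- small_lens: small lens: flat disc of glass in a brass cell, second from the top. Loose; outside diameter 38 mm, height 18 mm, glass 20 mm, about 50 g. Origin: centre of its underside, z up its axis. At the start the four parts stand freely on one another, centred within 5 mm.
- spacer: plain aluminium spacer tube, third from the top. Loose; outside diameter 51 mm, height 18 mm, open bore 28 mm, about 55 g. Origin: centre of its underside, z up its axis. At the start the four parts stand freely on one another, centred within 5 mm.
- large_lens: large lens: flat disc of glass in an aluminium cell, the largest and lowest part, standing on a fixed wooden post (45 mm high, cork top 48 mm across, foot 84 mm). Loose; outside diameter 64 mm, height 20 mm, glass 42 mm, about 130 g. Origin: centre of its underside, z up its axis. At the start the four parts stand freely on one another, centred within 5 mm.
- case_lock_ring: lens case for the lock ring (the smallest of four alike round open black cases, each fixed to the bench). Outside diameter 48 mm, inside 42 mm, grey lined flat floor 8 mm above the bench, black lip all round 12 mm above the bench. Origin: its centre at bench level, z up.
- case_small_lens: lens case for the small lens (the second smallest of four alike round open black cases, each fixed to the bench). Outside diameter 60 mm, inside 54 mm, grey lined flat floor 8 mm above the bench, black lip all round 12 mm above the bench. Origin: its centre at bench level, z up.
- case_spacer: lens case for the spacer (the second largest of four alike round open black cases, each fixed to the bench). Outside diameter 73 mm, inside 67 mm, grey lined flat floor 8 mm above the bench, black lip all round 12 mm above the bench. Origin: its centre at bench level, z up.
- case_large_lens: lens case for the large lens (the largest of four alike round open black cases, each fixed to the bench). Outside diameter 86 mm, inside 80 mm, grey lined flat floor 8 mm above the bench, black lip all round 12 mm above the bench. Origin: its centre at bench level, z up.
- barrel: bystander: the empty lens barrel, a dark knurled tube 74 mm across and 45 mm high, standing loose on the bench. Origin: centre of its underside.
- loupe: bystander: a black eye loupe standing on its wide rim, 38 mm across and 30 mm high, loose on the bench. Origin: centre of its underside.
Mind the look-alikes: they are no part of the job. Leave any red look-alike of the large_lens alone. What is shaped like the spacer but purple is not meant.

How it is judged:
By the outcome, as a careful person would: the job done as asked, in the order asked, and still so for the second after the job is handed in, with the robot touching nothing.
It also fails if it takes over 106 s, if anything falls off the work surface, if the arm or the gripper's body presses on something with over 40 N, if the wrist force passes 120 N, or if a joint passes its speed limit or range.

## Working session

There is one attempt and no reset: what is moved stays moved. The work goes in short steps, Python scripts to look and compute and a tool call to move; the robot and the scene stay as the last step left them, time stands still between calls to the robot, and variables do not carry over. Pictures are saved under pics/ and viewed, at most 16 in all, crops included, and the job is handed in when it is done.

Besides the shell and the picture viewer there is one more tool, called after ">>>" as name(argument=value, ...) on one line, values as JSON. arm_command: Moves the arm, as the interface text tells. Its arguments: {"type":"object","properties":{"steps":{"type":"array","items":{"type":"array"}},"grip":{"type":"number"}},"required":["steps"]}

```bash
mkdir -p pics
python3 - <<'E'
from rig import manip, imaging
import cv2,json
for n in("top","side"):
    cv2.imwrite(f"pics/{n}0.png",imaging.camera(n)[:,:,::-1]); i=imaging.camera_info(n); print(n,i)
o=manip.get_obs();print(o)
E
```

```text
top {'camera_matrix': array([[359.99156227,   0.        , 255.2825041 ],
       [  0.        , 359.99156227, 190.40683355],
       [  0.        ,   0.        ,   1.        ]]), 'xyz': array([0.46094671, 0.01167468, 1.20019692]), 'orientation': array([ 0.71179564,  0.02226379, -0.02538551, -0.70157456])}
side {'camera_matrix': array([[349.7538837 ,   0.        , 258.2070361 ],
       [  0.        , 349.7538837 , 190.94559216],
       [  0.        ,   0.        ,   1.        ]]), 'xyz': array([0.03013923, 0.63800136, 0.54499586]), 'orientation': array([-0.28908347, -0.16176308,  0.46472895,  0.82115191])}
{'time_s': 0.1, 'q': array([ 1.18842593,  0.43511337,  0.02500129,  1.57396698, -0.01159094,
        1.13401575, -0.07505131]), 'qd': array([ 9.53278166e-04,  2.60206862e-05,  1.71844691e-03, -2.69175616e-03,
       -6.13211697e-04, -3.14356495e-04, -1.51229103e-03]), 'tau': array([ 2.53785212e-03, -6.71758175e+01,  1.02772158e+00, -3.16903961e+01,
        1.56901893e-02,  7.19072646e-03,  7.34983155e-05]), 'ee_pos': array([ 0.17239676, -0.60030014,  0.23064473]), 'tcp_rot': array([-6.58943541e-04,  9.90234681e-01,  1.39408808e-01, -1.65036752e-04]), 'force': array([-0.38047194, -0.11936276, -0.34440365]), 'torque': array([-0.00887285, -0.04926542,  0.00882312]), 'gripper_force': 0.0, 'grip_width': 0.08547508429084585}
```

View pics/top0.png

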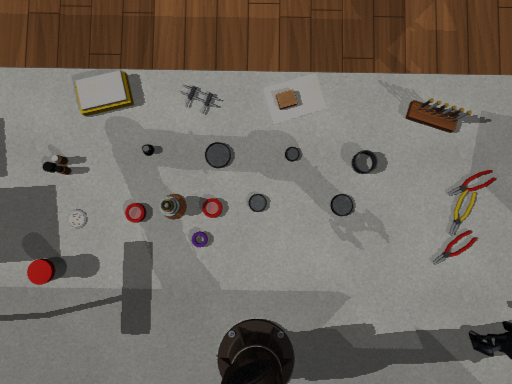

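View pics/side0.png

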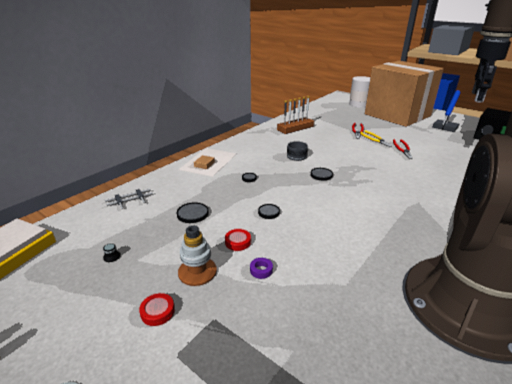

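The top view shows the stack at about (172,205). There are red look-alikes at (135,212) and (212,207), and a purple one at (201,239). The four cases are at (218,155), (342,205), (258,203) and (292,154), the barrel is at (364,161) and the loupe at (149,150). The real stack is the one on the wooden post, topped with dark steel and brass. I'll confirm that with an enlarged crop.

```bash
cat > h.py <<'E'
import numpy as np, cv2
from rig import manip, imaging
from scipy.spatial.transform import Rotation as R
def cam(n):
    i=imaging.camera_info(n); w,x,y,z=i["orientation"]
    return i["camera_matrix"], i["xyz"], R.from_quat([x,y,z,w]).as_matrix()
def proj(n,P):
    K,c,M=cam(n); p=(np.atleast_2d(P)-c)@M*[1,-1,-1]; p=p@K.T; return p[:,:2]/p[:,2:]
def back(n,uv,z):
    K,c,M=cam(n); uv=np.atleast_2d(np.asarray(uv,float)); d=np.c_[uv,np.ones(len(uv))]@np.linalg.inv(K).T*[1,-1,-1]@M.T
    return c+d*((z-c[2])/d[:,2])[:,None]
def circ(c,r,z):
    t=np.linspace(0,2*np.pi,73); return np.c_[c[0]+r*np.cos(t),c[1]+r*np.sin(t),0*t+z]
E
python3 - <<'E'
from h import *
im=cv2.imread("pics/top0.png"); 
g=cv2.cvtColor(im,cv2.COLOR_BGR2GRAY)
# dark lip: fit circle to world-projected outer contour at z=12mm
for u,v in((218,155),(342,205),(258,203),(292,154)):
    s=8; x0,y0=u-20,v-20
    c=cv2.resize(g[y0:y0+40,x0:x0+40],None,fx=s,fy=s,interpolation=cv2.INTER_CUBIC)
    m=(c<68).astype(np.uint8)
    cs,_=cv2.findContours(m,cv2.RETR_EXTERNAL,cv2.CHAIN_APPROX_NONE)
    k=max(cs,key=cv2.contourArea)[:,0]
    W=back("top",(k+.5)/s-.5+[x0,y0],.012)[:,:2]
    A=np.c_[2*W,np.ones(len(W))]; q=np.linalg.lstsq(A,(W**2).sum(1),rcond=None)[0]
    print(u,v,q[:2].round(4),"D",2*np.sqrt(q[2]+q[0]**2+q[1]**2).round(4))
print("stack",back("top",[172,205],.117).round(3),"base",back("top",[176,206],0).round(3))
a=cv2.resize(im[180:235,110:190],None,fx=5,fy=5,interpolation=cv2.INTER_CUBIC)
b=cv2.resize(cv2.imread("pics/side0.png")[215:290,150:250],None,fx=5,fy=5,interpolation=cv2.INTER_CUBIC)
b=b[:, :400]
h=min(a.shape[0],b.shape[0]); o=np.zeros((375,800,3),np.uint8); o[:275,:400]=a; o[:,400:]=b
cv2.imwrite("pics/c1.png",o)
E
```

```text
218 155 [0.6586 0.13  ] D 0.0914
342 205 [ 0.4978 -0.2792] D 0.0754
258 203 [ 5.014e-01 -5.000e-04] D 0.0602
292 154 [ 0.6655 -0.1154] D 0.052
stack [[0.487 0.257 0.117]] base [[0.486 0.27  0.   ]]
```

View pics/c1.png

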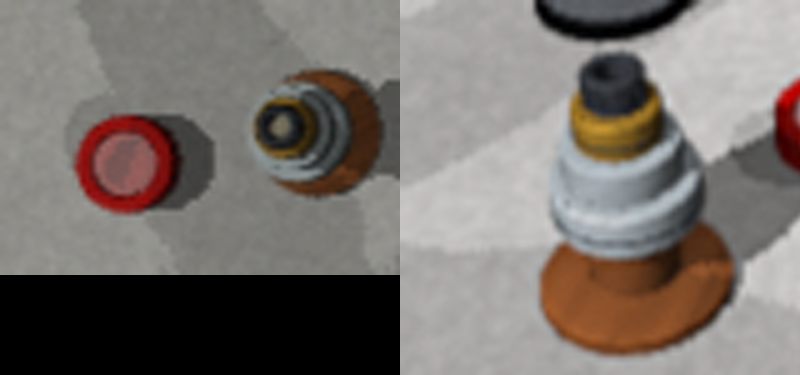

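The crop confirms it: the stack on the wooden post is dark ring, then brass, then aluminium, then aluminium. The red disc stands on the bench and isn't part of the job. The case diameters also match 86, 73, 60 and 48 mm. Next I'll estimate where each part sits and check that with an overlay.

```bash
cat > fit.py <<'E'
from h import *
from scipy.optimize import minimize
# parts: name, R, zbot, ztop
P=[("ring",.013,.101,.117),("small",.019,.083,.101),("spacer",.0255,.065,.083),("large",.032,.045,.065)]
def grads(files):
    o={}
    for n,f in files.items():
        g=cv2.GaussianBlur(cv2.imread(f).astype(np.float32),(0,0),.7)
        gx=cv2.Sobel(g,-1,1,0)/8; gy=cv2.Sobel(g,-1,0,1)/8
        o[n]=np.sqrt((gx**2+gy**2).sum(2))
    return o
def sil(n,c,r,z0,z1):
    h=cv2.convexHull(np.vstack([proj(n,circ(c,r,z0)),proj(n,circ(c,r,z1))]).astype(np.float32))[:,0]
    h=np.vstack([h,h[:1]]); return h
def score(n,G,pts):
    return cv2.remap(G,pts[:,:1].astype(np.float32),pts[:,1:].astype(np.float32),cv2.INTER_LINEAR).mean()
E
cat > run1.py <<'E'
from fit import *
f={"top":"pics/top0.png","side":"pics/side0.png"}; G=grads(f)
from itertools import product
ctr=np.array([.487,.262]); d=np.arange(-.014,.0141,.001); res={}
for nm,r,z0,z1 in P:
    for ns in (("top",),("side",),("top","side")):
        b=max(((sum(score(n,G[n],proj(n,circ(ctr+[a,e],r,z1))) for n in ns),a,e) for a,e in product(d,d)))
        print(nm,ns,round(b[0],1),(ctr+b[1:]).round(4))
    res[nm]=ctr+b[1:]
out=[]
for n,(x0,y0,w,h) in {"top":(145,180,50,55),"side":(165,220,65,75)}.items():
    a=cv2.resize(cv2.imread(f[n])[y0:y0+h,x0:x0+w],None,fx=7,fy=7,interpolation=cv2.INTER_CUBIC)
    for (nm,r,z0,z1),col in zip(P,((255,0,255),(0,255,0),(0,0,255),(255,0,0))):
        p=((proj(n,circ(res[nm],r,z1))-[x0,y0]+.5)*7).astype(int); cv2.polylines(a,[p],True,col,1)
    o=np.zeros((530,a.shape[1],3),np.uint8); o[:a.shape[0]]=a[:530]; out.append(o)
cv2.imwrite("pics/c2.png",np.hstack(out)[:, :800])
E
python3 run1.py
```

```text
ring ('top',) 36.6 [0.48  0.276]
ring ('side',) 53.2 [0.501 0.265]Traceback (most recent call last):
  File "run1.py", line 7, in <module>
    b=max(((sum(score(n,G[n],proj(n,circ(ctr+[a,e],r,z1))) for n in ns),a,e) for a,e in product(d,d)))
  File "run1.py", line 7, in <genexpr>
    b=max(((sum(score(n,G[n],proj(n,circ(ctr+[a,e],r,z1))) for n in ns),a,e) for a,e in product(d,d)))
            ~~~^^^^^^^^^^^^^^^^^^^^^^^^^^^^^^^^^^^^^^^^^^^^^^^^^^^^^^^^
  File "run1.py", line 7, in <genexpr>
    b=max(((sum(score(n,G[n],proj(n,circ(ctr+[a,e],r,z1))) for n in ns),a,e) for a,e in product(d,d)))
                             ~~~~^^^^^^^^^^^^^^^^^^^^^^^^
  File "h.py", line 8, in proj
    K,c,M=cam(n); p=(np.atleast_2d(P)-c)@M*[1,-1,-1]; p=p@K.T; return p[:,:2]/p[:,2:]
          ~~~^^^
  File "h.py", line 5, in cam
    i=imaging.camera_info(n); w,x,y,z=i["orientation"]
ValueError: time passes only in moves, steps and waits
```

>>> arm_command(steps=[[[0.04,0.015,0],[0,0,0]],[[0.08,0.03,0],[0,0,0]],[[0.12,0.06,0],[0,0,0]],[[0.16,0.08,0],[0,0,0]],[[0.19,0.11,0],[0,0,0]],[[0.22,0.14,0],[0,0,0]],[[0.25,0.17,0],[0,0,0]],[[0.28,0.2,0],[0,0,0]]])

```text
time_s: 0.77
ee_pos: [0.4424, -0.4102, 0.231]
tcp_rot: [-0.0, 0.99, 0.139, -0.0]
force: [0.3, 0.2, -0.2]
grip_width: 0.0854
gripper_force: 0.0
```

```bash
sed -i 's/^def cam/import functools\n@functools.cache\ndef cam/' h.py
python3 - <<'E'
from h import *
s=lambda x,y:[110+x/5-.4,180+y/5-.4]; t=lambda x,y:[150+(x-400)/5-.4,215+y/5-.4]
print("ring",back("top",s(279.5,126),.117)[0],back("side",t(614,70),.117)[0])
print("small",back("top",s(284.5,127.5),.101)[0])
print("large",back("top",s(299,131),.065)[0])
E
cat > run1.py <<'E'
from fit import *
f={"top":"pics/top0.png","side":"pics/side0.png"}; G=grads(f)
from itertools import product
s=lambda x,y:[110+x/5-.4,180+y/5-.4]
ctr=back("top",s(279.5,126),.117)[0,:2]; d=np.arange(-.006,.0061,.001); res={}
for nm,r,z0,z1 in P:
    for ns in (("top",),("side",),("top","side")):
        b=max(((sum(score(n,G[n],proj(n,circ(ctr+[a,e],r,z1))) for n in ns),a,e) for a,e in product(d,d)))
        print(nm,ns,round(b[0],1),(ctr+b[1:]).round(4))
    res[nm]=ctr+b[1:]
out=[]
for n,(x0,y0,w,h) in {"top":(145,180,50,55),"side":(165,220,65,75)}.items():
    a=cv2.resize(cv2.imread(f[n])[y0:y0+h,x0:x0+w],None,fx=7,fy=7,interpolation=cv2.INTER_CUBIC)
    for (nm,r,z0,z1),col in zip(P,((255,0,255),(0,255,0),(0,0,255),(255,0,0))):
        p=((proj(n,circ(res[nm],r,z1))-[x0,y0]+.5)*7).astype(int); cv2.polylines(a,[p],True,col,1)
    o=np.zeros((530,a.shape[1],3),np.uint8); o[:min(530,a.shape[0])]=a[:530]; out.append(o)
cv2.imwrite("pics/c2.png",np.hstack(out)[:, :800])
E
python3 run1.py
```

```text
ring [0.48682016 0.27647878 0.117     ] [0.4846932  0.28006144 0.117     ]
small [0.4863325  0.27731753 0.101     ]
large [0.48509378 0.27683277 0.065     ]
ring ('top',) 41.1 [0.4868 0.2805]
ring ('side',) 52.7 [0.4838 0.2815]
ring ('top', 'side') 92.1 [0.4848 0.2815]
small ('top',) 44.4 [0.4858 0.2755]
small ('side',) 48.0 [0.4928 0.2755]
small ('top', 'side') 80.2 [0.4868 0.2775]
spacer ('top',) 29.7 [0.4808 0.2735]
spacer ('side',) 40.0 [0.4928 0.2715]
spacer ('top', 'side') 67.9 [0.4898 0.2725]
large ('top',) 27.0 [0.4928 0.2715]
large ('side',) 33.5 [0.4928 0.2775]
large ('top', 'side') 55.5 [0.4928 0.2755]
```

View pics/c2.png

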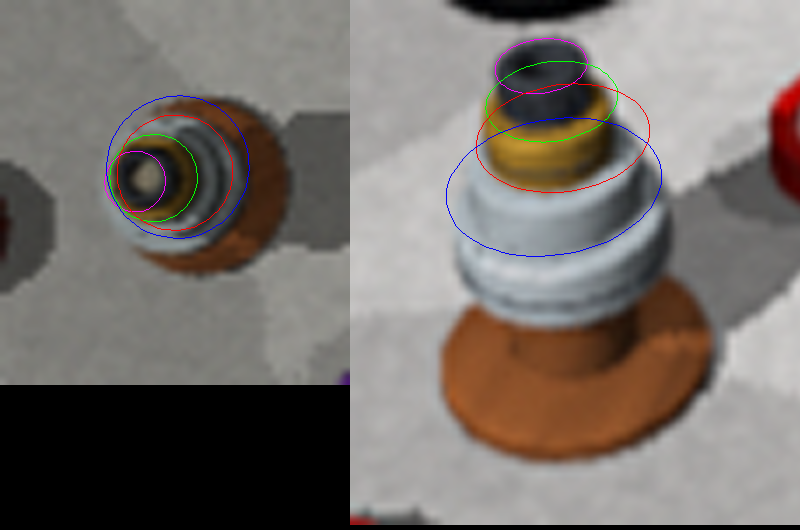

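Run:
```python
from h import *
im=cv2.imread("pics/side0.png"); g=cv2.cvtColor(im,cv2.COLOR_BGR2GRAY)
for (u,v),t in {(193,212):(.6586,.13),(268,211):(.5014,-.0005),(249,177):(.6655,-.1154),(321,174):(.4978,-.2792)}.items():
    s=8;x0,y0=u-24,v-16
    c=cv2.resize(g[y0:y0+32,x0:x0+48],None,fx=s,fy=s,interpolation=cv2.INTER_CUBIC)
    cs,_=cv2.findContours((c<75).astype(np.uint8),cv2.RETR_EXTERNAL,cv2.CHAIN_APPROX_NONE)
    k=max(cs,key=cv2.contourArea)[:,0]; k=(k+.5)/s-.5+[x0,y0]
    h={86:.043,60:.03,48:.024,73:.0365}[{193:86,268:60,249:48,321:73}[u]]
    p=np.vstack([proj("side",circ(t,h,z)) for z in(0,.012)])
    print(t,"meas bbox",k.min(0).round(1),k.max(0).round(1),"pred",p.min(0).round(1),p.max(0).round(1))
print("foot",back("top",[172.8,205.9],.008))
K=lambda x,y:[145+x/7-.5,180+y/7-.5]
print("ring",back("top",K(150,178),.117))
hsv=cv2.cvtColor(cv2.imread("pics/top0.png"),cv2.COLOR_BGR2HSV)
for n,f in(("top","pics/top0.png"),("side","pics/side0.png")):
    a=cv2.imread(f); x0,y0,w,h=(150,185,40,40) if n=="top" else (170,218,55,75)
    c=cv2.resize(a[y0:y0+h,x0:x0+w],None,fx=8,fy=8,interpolation=cv2.INTER_CUBIC); q=cv2.cvtColor(c,cv2.COLOR_BGR2HSV)
    for nm,lo,hi in(("brass",(17,110,60),(30,255,255)),("wood",(5,110,40),(15,255,255)),):
        ys,xs=np.where(cv2.morphologyEx(cv2.inRange(q,lo,hi),cv2.MORPH_OPEN,np.ones((5,5))));
        if len(xs): print(n,nm,"bbox",(np.array([xs.min(),xs.max()])/8+x0-.45).round(1),(np.array([ys.min(),ys.max()])/8+y0-.45).round(1))
for n in("top","side"):
    for nm,r,z0,z1 in(("ring",.013,.101,.117),("brass",.019,.083,.101),("wood",.042,0,.008),("large",.032,.045,.065)):
        p=np.vstack([proj(n,circ((.486,.276),r,z)) for z in(z0,z1)]); print(n,nm,"pred@.486,.276",p.min(0).round(1),p.max(0).round(1))
```

```text
(0.6586, 0.13) meas bbox [176.2 202.1] [208.7 222.7] pred [177.9 200.5] [210.2 221.9]
(0.5014, -0.0005) meas bbox [257.8 203.7] [279.8 218.3] pred [258.1 202.5] [280.1 218.5]
(0.6655, -0.1154) meas bbox [241.6 172.6] [257.1 181.8] pred [242.4 171.3] [257.4 181.8]
(0.4978, -0.2792) meas bbox [310.2 167.4] [332.8 180.1] pred [310.1 166.6] [333.1 180.4]
foot [[0.48613784 0.27891054 0.008     ]]
ring [[0.48645279 0.27518105 0.117     ]]
top brass bbox [161.8 169.7] [199.2 210.9]
top wood bbox [166.  185.3] [193.8 218.3]
side brass bbox [183.7 201.6] [232.6 246.6]
side wood bbox [177.8 215.9] [259.3 285.2]
top ring pred@.486,.276 [161.3 200.7] [171.2 209.5]
top brass pred@.486,.276 [160.7 199. ] [174.5 211.5]
top wood pred@.486,.276 [161.  193.3] [186.8 218.7]
top large pred@.486,.276 [159.5 195.4] [181.1 215.7]
side ring pred@.486,.276 [186.9 223.6] [200.6 237.7]
side brass pred@.486,.276 [184.7 228.1] [204.2 246.6]
side wood pred@.486,.276 [178.5 254.6] [217.6 284.5]
side large pred@.486,.276 [180.2 237.7] [211.7 265.1]
```

>>> arm_command(steps=[[[0.01,0.04,0],[0,0,0]],[[0.02,0.08,0],[0,0,0]],[[0.02,0.12,0],[0,0,0]],[[0.02,0.16,0],[0,0,0]],[[0.02,0.2,0],[0,0,0]],[[0.02,0.24,0],[0,0,0]],[[0.02,0.28,0],[0,0,0]],[[0.02,0.32,0],[0,0,0]]])

```text
time_s: 1.43
ee_pos: [0.4607, -0.0901, 0.2312]
tcp_rot: [0.0, 0.99, 0.139, -0.0]
force: [0.8, 0.5, 0.1]
grip_width: 0.0854
gripper_force: 0.0
```

>>> arm_command(steps=[[[0,0.04,0],[0,0,0]],[[0,0.08,0],[0,0,0]],[[0,0.12,0],[0,0,0]],[[0,0.16,0],[0,0,0]],[[0,0.2,0],[0,0,0]],[[0,0.24,0],[0,0,0]],[[0,0.28,0],[0,0,0]],[[0,0.32,0],[0,0,0]]])

```text
time_s: 2.1
ee_pos: [0.4608, 0.2298, 0.2312]
tcp_rot: [0.0, 0.99, 0.139, -0.0]
force: [1.6, 0.5, 0.6]
grip_width: 0.0849
gripper_force: 0.0
```

>>> arm_command(steps=[[[0,0,0],[0,0,0]],[[0,0,0],[0,0,0]],[[0,0,0],[0,0,0]]])

```text
time_s: 2.35
ee_pos: [0.4611, 0.2274, 0.2308]
tcp_rot: [0.0, 0.99, 0.14, -0.001]
force: [-0.2, -0.5, 0.1]
grip_width: 0.0854
gripper_force: 0.0
```

>>> arm_command(steps=[[[0.025,0.03,0],[0,0,0]],[[0.025,0.05,0],[0,0,0]],[[0.025,0.05,-0.02],[0,0,0]],[[0.025,0.05,-0.05],[0,0,0]],[[0.025,0.05,-0.08],[0,0,0]],[[0.025,0.05,-0.1],[0,0,0]],[[0.025,0.05,-0.12],[0,0,0]],[[0.025,0.05,-0.125],[0,0,0]]])

```text
time_s: 3.02
ee_pos: [0.4855, 0.2745, 0.1033]
tcp_rot: [0.002, 0.99, 0.138, -0.002]
force: [-1.0, -1.1, 0.5]
grip_width: 0.0854
gripper_force: 0.0
```

>>> arm_command(steps=[[[0,0,0],[0,0,0]],[[0,0,0],[0,0,0]]])

```text
time_s: 3.18
ee_pos: [0.487, 0.2772, 0.107]
tcp_rot: [0.0, 0.99, 0.139, 0.0]
force: [-0.1, 1.1, 0.2]
grip_width: 0.0856
gripper_force: 0.0
```

Run:
```python
from h import *
a=imaging.camera("side"); cv2.imwrite("pics/s1.png",a[:,:,::-1])
c=cv2.resize(a[130:290,130:270,::-1],None,fx=3.7,fy=3.7,interpolation=cv2.INTER_CUBIC); cv2.imwrite("pics/s1c.png",c)
```

```text
(no output)
```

View pics/s1c.png

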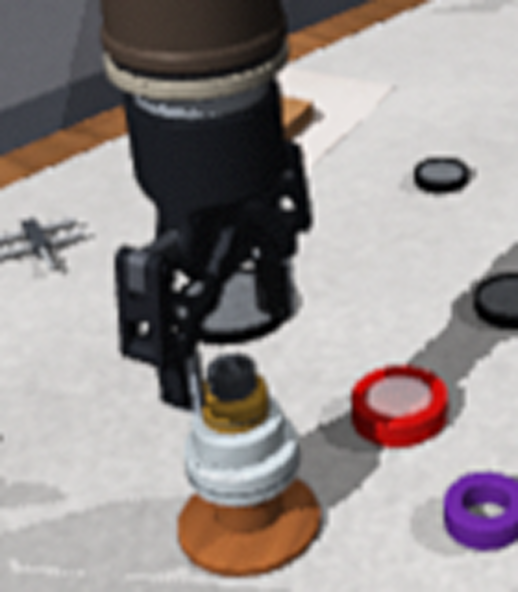

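The side view shows the fingers straddling the ring. The near tip is at crop (180,400), the far tip around (283,320) and the ring at (232,375), so it's centred. I'll close the gripper.

>>> arm_command(steps=[[[0,0,0],[0,0,0]],[[0,0,0],[0,0,0]],[[0,0,0],[0,0,0]],[[0,0,0],[0,0,0]],[[0,0,0],[0,0,0]],[[0,0,0],[0,0,0]],[[0,0,0],[0,0,0]],[[0,0,0],[0,0,0]]], grip=0.015)

```text
time_s: 3.9
ee_pos: [0.4865, 0.2782, 0.107]
tcp_rot: [-0.0, 0.99, 0.139, 0.0]
force: [-1.5, -2.2, 7.3]
grip_width: 0.0228
gripper_force: 58.5
```

>>> arm_command(steps=[[[0,0,0],[0,0,0]],[[0,0,0],[0,0,0]],[[0,0,0.01],[0,0,0]],[[0,0,0.03],[0,0,0]],[[0,0,0.06],[0,0,0]],[[0,0,0.08],[0,0,0]],[[0,0,0.08],[0,0,0]],[[0,0,0.08],[0,0,0]]])

```text
time_s: 4.57
ee_pos: [0.487, 0.2785, 0.188]
tcp_rot: [-0.001, 0.99, 0.139, 0.001]
force: [0.4, 0.3, -0.3]
grip_width: 0.0234
gripper_force: 58.8
```

Run:
```python
from h import *
a=imaging.camera("side"); cv2.imwrite("pics/s2.png",a[:,:,::-1])
b=imaging.camera("top"); cv2.imwrite("pics/t2.png",b[:,:,::-1])
c=cv2.resize(a[130:290,130:270,::-1],None,fx=3.7,fy=3.7,interpolation=cv2.INTER_CUBIC); cv2.imwrite("pics/s2c.png",c)
o=manip.get_obs(); print(o["ee_pos"],o["grip_width"])
```

```text
[0.48599688 0.27769853 0.18592136] 0.0228045541372744
```

View pics/s2c.png

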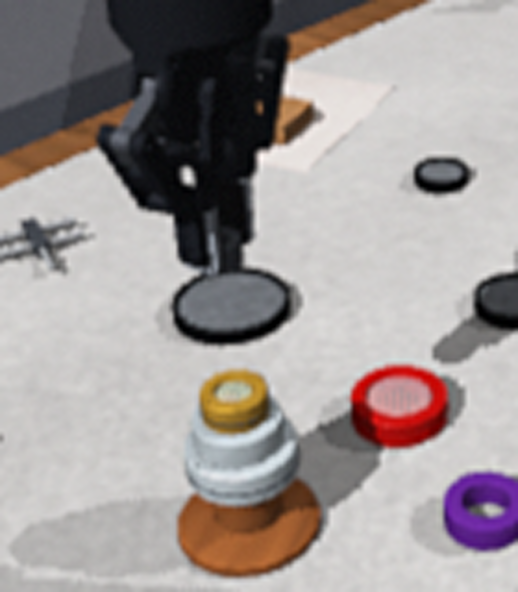

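The ring is off the stack and the brass lens is still in place. I'll zoom in on the gripper to see how it holds the ring.

Run:
```python
from h import *
a=cv2.imread("pics/s2.png"); c=cv2.resize(a[160:215,165:215],None,fx=10,fy=10,interpolation=cv2.INTER_CUBIC); c=np.clip(c.astype(float)*2.2,0,255)
cv2.imwrite("pics/s2d.png",c)
print(proj("side",[[.487,.278,.187],[.487,.278,.2],[.487,.278,.182]]))
```

```text
[[188.95349965 198.34591055]
 [188.27409863 192.54642961]
 [189.21120032 200.54568662]][ WARN:0@0.626] global loadsave.cpp:1063 imwrite_ Unsupported depth image for selected encoder is fallbacked to CV_8U.
```

View pics/s2d.png

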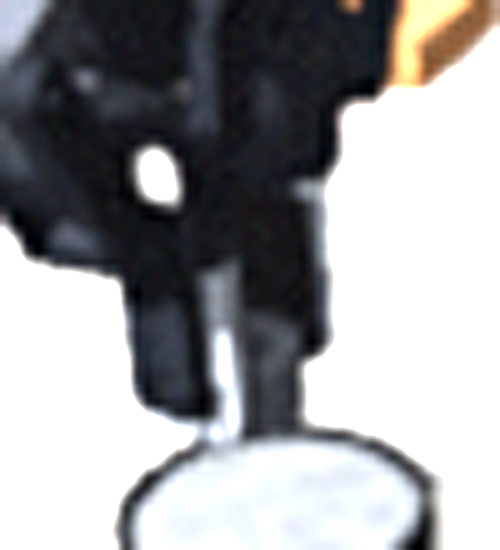

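The ring is held level, with its underside at about the predicted row (around 203). I'll carry it to the smallest case.

>>> arm_command(steps=[[[0.015,-0.036,0],[0,0,0]],[[0.03,-0.072,0],[0,0,0]],[[0.046,-0.108,0],[0,0,0]],[[0.062,-0.144,0],[0,0,0]],[[0.08,-0.18,0],[0,0,0]],[[0.096,-0.216,0],[0,0,0]],[[0.112,-0.252,0],[0,0,0]],[[0.128,-0.288,0],[0,0,0]]])

```text
time_s: 5.33
ee_pos: [0.614, -0.012, 0.185]
tcp_rot: [-0.0, 0.99, 0.139, -0.001]
force: [0.2, 0.8, -0.2]
grip_width: 0.0231
gripper_force: 58.9
```

>>> arm_command(steps=[[[0.016,-0.034,0],[0,0,0]],[[0.034,-0.068,0],[0,0,0]],[[0.046,-0.092,0],[0,0,0]],[[0.051,-0.102,-0.01],[0,0,0]],[[0.051,-0.104,-0.03],[0,0,0]],[[0.051,-0.104,-0.05],[0,0,0]],[[0.051,-0.104,-0.07],[0,0,0]],[[0.051,-0.104,-0.09],[0,0,0]]])

```text
time_s: 6.0
ee_pos: [0.6642, -0.1131, 0.0938]
tcp_rot: [-0.001, 0.99, 0.14, -0.001]
force: [0.4, 0.1, 0.1]
grip_width: 0.0232
gripper_force: 58.9
```

>>> arm_command(steps=[[[0,0,-0.02],[0,0,0]],[[0,0,-0.04],[0,0,0]],[[0,0,-0.05],[0,0,0]],[[0,0,-0.06],[0,0,0]],[[0,0,-0.06],[0,0,0]],[[0,0,-0.06],[0,0,0]]])

```text
time_s: 6.5
ee_pos: [0.6652, -0.1136, 0.0361]
tcp_rot: [-0.0, 0.99, 0.14, -0.0]
force: [0.0, 0.2, 0.2]
grip_width: 0.0229
gripper_force: 58.9
```

Run:
```python
from h import *
b=imaging.camera("top"); cv2.imwrite("pics/t3.png",b[:,:,::-1])
a=imaging.camera("side"); cv2.imwrite("pics/s3.png",a[:,:,::-1])
o=manip.get_obs(); print(o["ee_pos"],o["tcp_rot"],o["grip_width"],o["force"])
c=cv2.resize(a[140:200,215:285,::-1],None,fx=7,fy=7,interpolation=cv2.INTER_CUBIC)
cv2.imwrite("pics/s3c.png",np.clip(c.astype(float)*1.5,0,255).astype(np.uint8))
```

```text
[ 0.6661093  -0.11383861  0.03740768] [1.70887569e-04 9.90232817e-01 1.39421270e-01 8.05284880e-04] 0.023215958871530575 [-0.59598275 -0.46134439  0.82192767]
```

View pics/s3c.png

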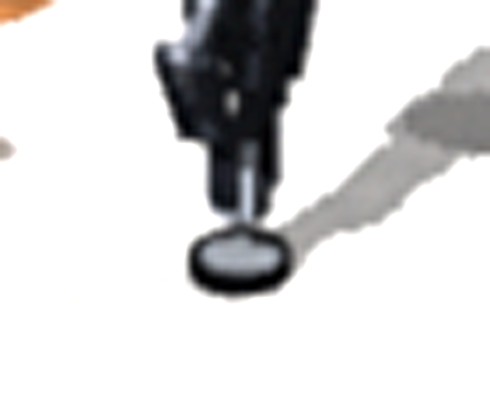

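The tool is over the smallest case (crop 240,260). I'll lower it in small steps and watch the force.

>>> arm_command(steps=[[[0,0,-0.006],[0,0,0]],[[0,0,-0.012],[0,0,0]],[[0,0,-0.016],[0,0,0]],[[0,0,-0.018],[0,0,0]],[[0,0,-0.019],[0,0,0]],[[0,0,-0.019],[0,0,0]],[[0,0,-0.019],[0,0,0]]])

```text
time_s: 7.18
ee_pos: [0.6654, -0.1139, 0.0173]
tcp_rot: [0.0, 0.99, 0.139, 0.0]
force: [0.5, -0.2, -1.0]
grip_width: 0.0232
gripper_force: 58.9
```

>>> arm_command(steps=[[[0,0,-0.001],[0,0,0]],[[0,0,-0.002],[0,0,0]],[[0,0,-0.002],[0,0,0]],[[0,0,-0.002],[0,0,0]]])

```text
time_s: 7.52
ee_pos: [0.6653, -0.1139, 0.0153]
tcp_rot: [0.0, 0.99, 0.139, -0.0]
force: [-0.0, 0.1, -0.2]
grip_width: 0.0233
gripper_force: 58.9
```

>>> arm_command(steps=[[[0,0,-0.001],[0,0,0]],[[0,0,-0.001],[0,0,0]],[[0,0,-0.001],[0,0,0]]])

```text
time_s: 7.77
ee_pos: [0.6653, -0.1139, 0.0143]
tcp_rot: [0.0, 0.99, 0.139, -0.0]
force: [0.4, -0.0, -0.1]
grip_width: 0.0229
gripper_force: 58.9
```

>>> arm_command(steps=[[[0,0,-0.0005],[0,0,0]],[[0,0,-0.0005],[0,0,0]],[[0,0,-0.0005],[0,0,0]]])

```text
time_s: 8.02
ee_pos: [0.6654, -0.114, 0.0141]
tcp_rot: [0.0, 0.99, 0.139, 0.0]
force: [-1.0, 1.2, 3.7]
grip_width: 0.0232
gripper_force: 59.3
```

>>> arm_command(steps=[[[0,0,-0.0005],[0,0,0]],[[0,0,-0.0005],[0,0,0]],[[0,0,-0.0005],[0,0,0]]])

```text
time_s: 8.27
ee_pos: [0.6654, -0.1139, 0.0141]
tcp_rot: [0.0, 0.99, 0.139, 0.0]
force: [-3.0, 0.1, 8.3]
grip_width: 0.0228
gripper_force: 59.8
```

Contact. I'll open, lift and look.

>>> arm_command(steps=[[[0,0,0],[0,0,0]],[[0,0,0],[0,0,0]],[[0,0,0],[0,0,0]],[[0,0,0],[0,0,0]]], grip=0.05)

```text
time_s: 8.6
ee_pos: [0.6653, -0.1139, 0.0131]
tcp_rot: [-0.0, 0.99, 0.139, -0.0]
force: [-0.2, -0.3, -0.1]
grip_width: 0.0504
gripper_force: 0.0
```

>>> arm_command(steps=[[[0,0,0.02],[0,0,0]],[[0,0,0.05],[0,0,0]],[[0,0,0.09],[0,0,0]],[[0,0,0.13],[0,0,0]],[[-0.05,-0.03,0.15],[0,0,0]],[[-0.09,-0.03,0.15],[0,0,0]],[[-0.12,-0.03,0.15],[0,0,0]],[[-0.12,-0.03,0.15],[0,0,0]]], grip=0.0854)

```text
time_s: 9.27
ee_pos: [0.5368, -0.1455, 0.1625]
tcp_rot: [0.0, 0.99, 0.138, -0.004]
force: [-1.3, 0.2, -0.5]
grip_width: 0.0854
gripper_force: 0.0
```

Run:
```python
from h import *
b=imaging.camera("top"); cv2.imwrite("pics/t4.png",b[:,:,::-1])
a=imaging.camera("side"); cv2.imwrite("pics/s4.png",a[:,:,::-1])
o=manip.get_obs(); print(o["ee_pos"],o["grip_width"])
z=lambda a,x,y,w,h,k:cv2.resize(a[y:y+h,x:x+w],None,fx=k,fy=k,interpolation=cv2.INTER_CUBIC)
A,B=a[:,:,::-1],b[:,:,::-1]
r1=np.hstack([z(B,150,180,50,36,8),z(A,170,220,50,36,8)]); r2=np.hstack([z(B,267,136,50,36,8),z(A,225,160,50,36,8)])
cv2.imwrite("pics/m4.png",np.vstack([r1,r2]))
```

```text
[ 0.54321054 -0.14464567  0.16361711] 0.08498540866881044
```

View pics/m4.png

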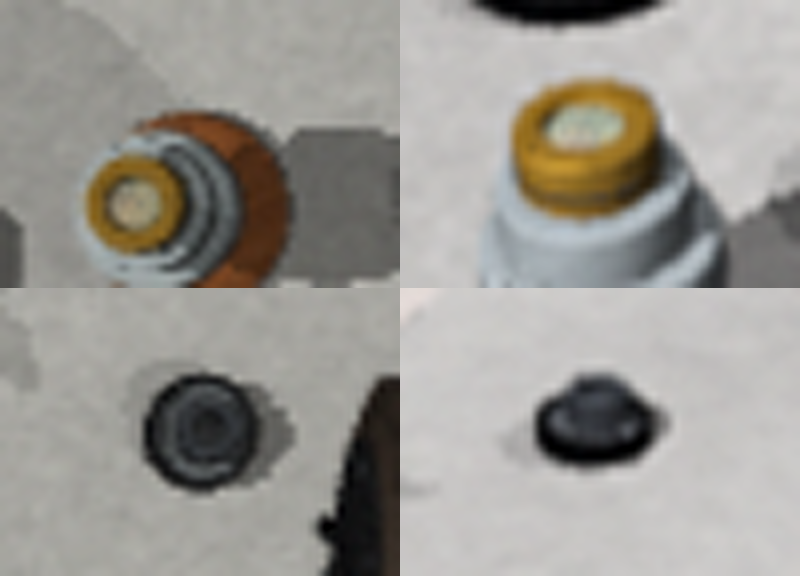

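The ring lies flat in its case, and the brass lens sits undisturbed on the stack. In the crops its centre is at (136,203) from the top and (588,126) from the side.

Run:
```python
from h import *
print(back("top",[166.5,204.9],.101),back("side",[193,235.25],.101))
print("ring in case",back("top",[267+208/8-.5,136+(428-288)/8-.5],.024))
```

```text
[[0.48694168 0.27733635 0.101     ]] [[0.48406141 0.28101293 0.101     ]]
ring in case [[ 0.66586821 -0.11397375  0.024     ]]
```

>>> arm_command(steps=[[[-0.006,0.04,0],[0,0,0]],[[-0.012,0.08,0],[0,0,0]],[[-0.018,0.12,0],[0,0,0]],[[-0.024,0.16,0],[0,0,0]],[[-0.03,0.2,0],[0,0,0]],[[-0.036,0.24,0],[0,0,0]],[[-0.042,0.28,0],[0,0,0]],[[-0.048,0.32,0],[0,0,0]]])

```text
time_s: 10.03
ee_pos: [0.4978, 0.1791, 0.1634]
tcp_rot: [-0.0, 0.99, 0.14, 0.0]
force: [1.7, -0.0, 0.3]
grip_width: 0.0853
gripper_force: 0.0
```

>>> arm_command(steps=[[[-0.005,0.035,0],[0,0,0]],[[-0.008,0.07,0],[0,0,0]],[[-0.01,0.095,0],[0,0,0]],[[-0.01,0.1,0],[0,0,0]],[[-0.01,0.1,0],[0,0,0]],[[-0.01,0.1,0],[0,0,0]],[[-0.01,0.1,0],[0,0,0]]])

```text
time_s: 10.62
ee_pos: [0.488, 0.2747, 0.163]
tcp_rot: [0.0, 0.99, 0.139, -0.0]
force: [0.1, -1.1, -0.1]
grip_width: 0.0855
gripper_force: 0.0
```

>>> arm_command(steps=[[[-0.001,0.002,-0.02],[0,0,0]],[[-0.001,0.002,-0.04],[0,0,0]],[[-0.001,0.002,-0.06],[0,0,0]],[[-0.001,0.002,-0.07],[0,0,0]],[[-0.001,0.002,-0.0755],[0,0,0]],[[-0.001,0.002,-0.0755],[0,0,0]],[[-0.001,0.002,-0.0755],[0,0,0]],[[-0.001,0.002,-0.0755],[0,0,0]]])

```text
time_s: 11.28
ee_pos: [0.4871, 0.2783, 0.0889]
tcp_rot: [-0.0, 0.99, 0.139, 0.001]
force: [0.2, 0.1, 0.3]
grip_width: 0.0857
gripper_force: 0.0
```

>>> arm_command(steps=[[[0,0,0],[0,0,0]],[[0,0,0],[0,0,0]],[[0,0,0],[0,0,0]],[[0,0,0],[0,0,0]],[[0,0,0],[0,0,0]],[[0,0,0],[0,0,0]],[[0,0,0],[0,0,0]],[[0,0,0],[0,0,0]]], grip=0.025)

```text
time_s: 11.95
ee_pos: [0.4865, 0.2782, 0.0886]
tcp_rot: [-0.0, 0.99, 0.139, 0.0]
force: [-1.9, -2.0, 7.4]
grip_width: 0.0357
gripper_force: 59.1
```

>>> arm_command(steps=[[[0,0,0.003],[0,0,0]],[[0,0,0.01],[0,0,0]],[[0,0,0.03],[0,0,0]],[[0,0,0.05],[0,0,0]],[[0,0,0.07],[0,0,0]],[[0,0,0.07],[0,0,0]],[[0,0,0.07],[0,0,0]]])

```text
time_s: 12.53
ee_pos: [0.487, 0.2786, 0.1592]
tcp_rot: [-0.0, 0.99, 0.139, 0.001]
force: [-0.3, 0.0, -0.5]
grip_width: 0.0354
gripper_force: 59.9
```

>>> arm_command(steps=[[[0.002,-0.036,0],[0,0,0]],[[0.004,-0.072,0],[0,0,0]],[[0.006,-0.108,0],[0,0,0]],[[0.008,-0.144,0],[0,0,0]],[[0.01,-0.18,0],[0,0,0]],[[0.012,-0.216,0],[0,0,0]],[[0.014,-0.252,0],[0,0,0]],[[0.0145,-0.2785,0],[0,0,0]]])

```text
time_s: 13.2
ee_pos: [0.5, -0.0041, 0.1569]
tcp_rot: [0.0, 0.99, 0.138, -0.001]
force: [0.1, -0.8, -0.5]
grip_width: 0.0356
gripper_force: 60.0
```

>>> arm_command(steps=[[[0,0,-0.03],[0,0,0]],[[0,0,-0.06],[0,0,0]],[[0,0,-0.09],[0,0,0]],[[0,0,-0.11],[0,0,0]],[[0,0,-0.12],[0,0,0]],[[0,0,-0.12],[0,0,0]],[[0,0,-0.12],[0,0,0]]])

```text
time_s: 13.78
ee_pos: [0.5006, -0.0003, 0.0377]
tcp_rot: [-0.0, 0.99, 0.14, -0.001]
force: [0.6, -0.0, -0.4]
grip_width: 0.0352
gripper_force: 60.0
```

Run:
```python
from h import *
a=imaging.camera("side"); b=imaging.camera("top")
cv2.imwrite("pics/s5.png",a[:,:,::-1]);cv2.imwrite("pics/t5.png",b[:,:,::-1])
o=manip.get_obs(); print(o["ee_pos"],o["force"])
z=lambda a,x,y,w,h,k:cv2.resize(a[y:y+h,x:x+w],None,fx=k,fy=k,interpolation=cv2.INTER_CUBIC)
A,B=a[:,:,::-1],b[:,:,::-1]
cv2.imwrite("pics/m5.png",np.vstack([np.hstack([z(B,150,180,50,36,8),z(A,170,220,50,36,8)]),np.hstack([z(A,240,170,50,36,8),z(A,225,160,50,36,8)])]))
```

```text
[ 5.01667721e-01 -2.25536896e-04  3.89052025e-02] [ 0.34762915 -0.20806968 -0.38968519]
```

View pics/m5.png

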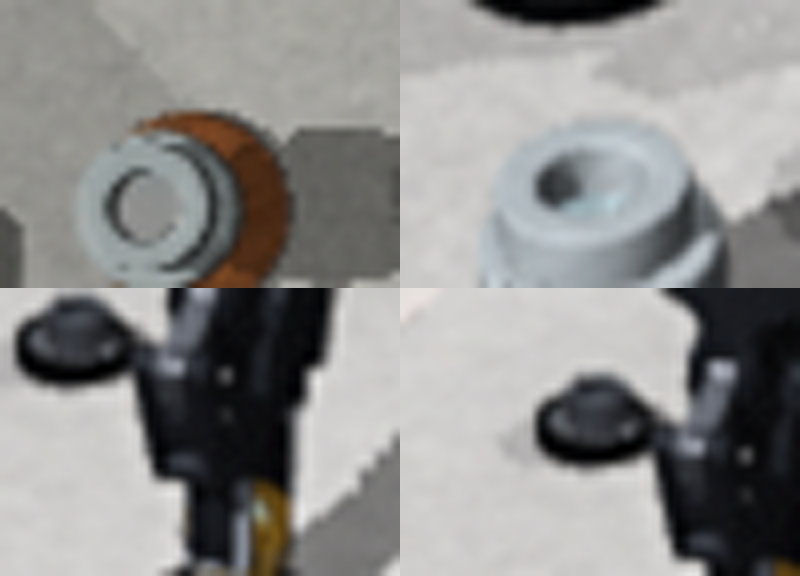

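The brass lens is held, and the spacer is exposed and undisturbed (top crop 144,203). I'll lower the lens into its case.

>>> arm_command(steps=[[[0,0,-0.006],[0,0,0]],[[0,0,-0.012],[0,0,0]],[[0,0,-0.017],[0,0,0]],[[0,0,-0.02],[0,0,0]],[[0,0,-0.022],[0,0,0]],[[0,0,-0.022],[0,0,0]],[[0,0,-0.022],[0,0,0]]])

```text
time_s: 14.47
ee_pos: [0.5008, -0.0004, 0.0157]
tcp_rot: [0.0, 0.99, 0.139, -0.0]
force: [-0.0, -0.1, -0.8]
grip_width: 0.0357
gripper_force: 60.0
```

>>> arm_command(steps=[[[0,0,-0.001],[0,0,0]],[[0,0,-0.0015],[0,0,0]],[[0,0,-0.002],[0,0,0]],[[0,0,-0.002],[0,0,0]]])

```text
time_s: 14.8
ee_pos: [0.5008, -0.0005, 0.0138]
tcp_rot: [0.0, 0.99, 0.139, 0.0]
force: [0.2, 0.7, 0.8]
grip_width: 0.0355
gripper_force: 60.0
```

Run:
```python
from h import *
print(back("top",[167.5,204.9],.083),manip.get_obs()["force"])
```

```text
[[0.48741202 0.27859238 0.083     ]] [0.15687734 0.72267176 0.78182169]
```

>>> arm_command(steps=[[[0,0,-0.0005],[0,0,0]],[[0,0,-0.0005],[0,0,0]],[[0,0,-0.0005],[0,0,0]]])

```text
time_s: 15.05
ee_pos: [0.5009, -0.0004, 0.0136]
tcp_rot: [0.0, 0.99, 0.139, 0.0]
force: [-1.8, -1.1, 4.9]
grip_width: 0.0358
gripper_force: 60.5
```

>>> arm_command(steps=[[[0,0,-0.0003],[0,0,0]],[[0,0,-0.0003],[0,0,0]],[[0,0,-0.0003],[0,0,0]]])

```text
time_s: 15.3
ee_pos: [0.5009, -0.0005, 0.0135]
tcp_rot: [0.0, 0.99, 0.139, 0.0]
force: [-3.1, -0.4, 9.6]
grip_width: 0.0349
gripper_force: 60.9
```

>>> arm_command(steps=[[[0,0,0],[0,0,0]],[[0,0,0],[0,0,0]],[[0,0,0],[0,0,0]],[[0,0,0],[0,0,0]]], grip=0.06)

```text
time_s: 15.63
ee_pos: [0.5008, -0.0004, 0.0129]
tcp_rot: [0.0, 0.99, 0.139, -0.0]
force: [-0.8, 0.2, -0.4]
grip_width: 0.0601
gripper_force: 0.0
```

>>> arm_command(steps=[[[0,0,0.02],[0,0,0]],[[0,0,0.05],[0,0,0]],[[0,0,0.09],[0,0,0]],[[0,0,0.12],[0,0,0]],[[0,0,0.135],[0,0,0]],[[0,0.04,0.135],[0,0,0]],[[-0.005,0.08,0.135],[0,0,0]],[[-0.005,0.12,0.135],[0,0,0]]], grip=0.0854)

```text
time_s: 16.3
ee_pos: [0.4954, 0.1202, 0.1485]
tcp_rot: [0.0, 0.99, 0.138, 0.0]
force: [-0.6, 0.2, -0.6]
grip_width: 0.0858
gripper_force: 0.0
```

>>> arm_command(steps=[[[-0.003,0.04,0],[0,0,0]],[[-0.005,0.08,0],[0,0,0]],[[-0.007,0.12,0],[0,0,0]],[[-0.0085,0.15,0],[0,0,0]],[[-0.0085,0.159,0],[0,0,0]],[[-0.0085,0.159,0],[0,0,0]],[[-0.0085,0.159,0],[0,0,0]],[[-0.0085,0.159,0],[0,0,0]]])

```text
time_s: 16.97
ee_pos: [0.4877, 0.2766, 0.1477]
tcp_rot: [0.001, 0.99, 0.139, -0.0]
force: [-0.0, -0.6, 0.3]
grip_width: 0.085
gripper_force: 0.0
```

Run:
```python
from h import *
a=imaging.camera("side"); b=imaging.camera("top")
cv2.imwrite("pics/s6.png",a[:,:,::-1]);cv2.imwrite("pics/t6.png",b[:,:,::-1])
o=manip.get_obs(); print(o["ee_pos"],o["force"])
z=lambda a,x,y,w,h,k:cv2.resize(a[y:y+h,x:x+w],None,fx=k,fy=k,interpolation=cv2.INTER_CUBIC)
A,B=a[:,:,::-1],b[:,:,::-1]
cv2.imwrite("pics/m6.png",np.vstack([np.hstack([z(B,235,185,50,36,8),z(A,170,220,50,36,8)]),np.hstack([z(A,240,190,50,36,8),z(A,170,184,50,36,8)])]))
```

```text
[0.48784275 0.27651922 0.14789554] [ 0.16239123 -0.22356248 -0.19233638]
```

View pics/m6.png

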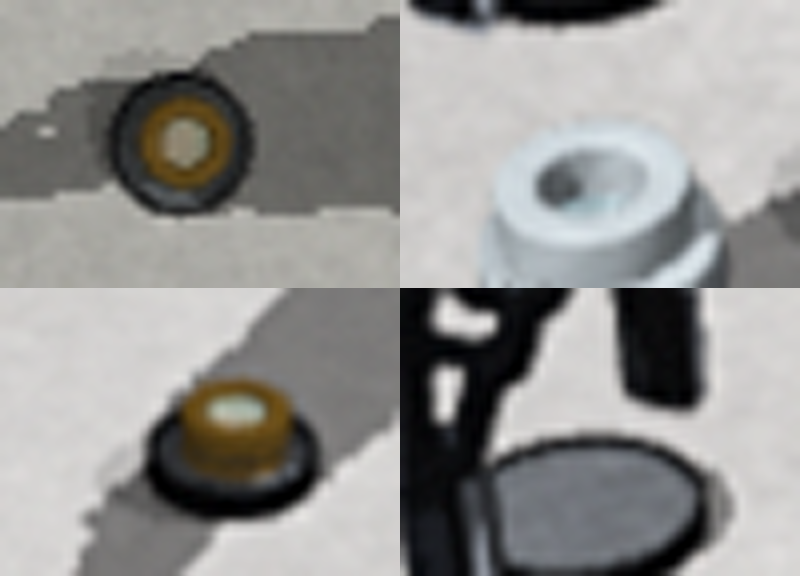

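The small lens lies flat and centred in its case. The spacer is next.

>>> arm_command(steps=[[[-0.0005,0.002,-0.02],[0,0,0]],[[-0.0005,0.002,-0.04],[0,0,0]],[[-0.0005,0.002,-0.06],[0,0,0]],[[-0.0005,0.002,-0.072],[0,0,0]],[[-0.0005,0.002,-0.079],[0,0,0]],[[-0.0005,0.002,-0.079],[0,0,0]],[[-0.0005,0.002,-0.079],[0,0,0]],[[-0.0005,0.002,-0.079],[0,0,0]]])

```text
time_s: 17.73
ee_pos: [0.4875, 0.2809, 0.07]
tcp_rot: [-0.0, 0.99, 0.139, 0.001]
force: [-0.4, 0.1, 0.1]
grip_width: 0.0854
gripper_force: 0.0
```

>>> arm_command(steps=[[[0,0,0],[0,0,0]],[[0,0,0],[0,0,0]],[[0,0,0],[0,0,0]],[[0,0,0],[0,0,0]],[[0,0,0],[0,0,0]],[[0,0,0],[0,0,0]],[[0,0,0],[0,0,0]],[[0,0,0],[0,0,0]]], grip=0.038)

```text
time_s: 18.4
ee_pos: [0.4872, 0.2808, 0.0702]
tcp_rot: [-0.0, 0.99, 0.139, 0.001]
force: [-2.4, -1.3, 10.5]
grip_width: 0.0483
gripper_force: 60.5
```

>>> arm_command(steps=[[[0,0,0.003],[0,0,0]],[[0,0,0.01],[0,0,0]],[[0,0,0.03],[0,0,0]],[[0,0,0.05],[0,0,0]],[[0,0,0.07],[0,0,0]],[[0,0,0.07],[0,0,0]],[[0,0,0.07],[0,0,0]]])

```text
time_s: 18.98
ee_pos: [0.4875, 0.281, 0.1404]
tcp_rot: [-0.0, 0.99, 0.139, 0.001]
force: [0.2, -0.2, -0.4]
grip_width: 0.0478
gripper_force: 62.0
```

>>> arm_command(steps=[[[0.002,-0.04,0],[0,0,0]],[[0.004,-0.08,0],[0,0,0]],[[0.006,-0.12,0],[0,0,0]],[[0.008,-0.16,0],[0,0,0]],[[0.01,-0.2,0],[0,0,0]],[[0.01,-0.24,0],[0,0,0]],[[0.01,-0.28,0],[0,0,0]],[[0.01,-0.32,0],[0,0,0]]])

```text
time_s: 19.65
ee_pos: [0.4958, -0.0414, 0.1382]
tcp_rot: [-0.0, 0.99, 0.139, -0.001]
force: [0.6, -0.9, 0.1]
grip_width: 0.048
gripper_force: 62.0
```

>>> arm_command(steps=[[[0,-0.04,0],[0,0,0]],[[0,-0.08,0],[0,0,0]],[[0,-0.12,0],[0,0,0]],[[0,-0.16,0],[0,0,0]],[[0,-0.2,0],[0,0,0]],[[0,-0.23,0],[0,0,0]],[[0,-0.24,-0.01],[0,0,0]],[[0,-0.24,-0.02],[0,0,0]]])

```text
time_s: 20.32
ee_pos: [0.4957, -0.2834, 0.1179]
tcp_rot: [0.001, 0.991, 0.137, -0.0]
force: [-0.5, -0.1, -1.7]
grip_width: 0.048
gripper_force: 62.0
```

>>> arm_command(steps=[[[0,0,-0.02],[0,0,0]],[[0,0,-0.04],[0,0,0]],[[0,0,-0.06],[0,0,0]],[[0,0,-0.075],[0,0,0]],[[0,0,-0.08],[0,0,0]],[[0,0,-0.08],[0,0,0]],[[0,0,-0.08],[0,0,0]]])

```text
time_s: 20.9
ee_pos: [0.4969, -0.2783, 0.0389]
tcp_rot: [-0.0, 0.99, 0.14, -0.0]
force: [-0.7, -0.2, -0.3]
grip_width: 0.0479
gripper_force: 62.0
```

Run:
```python
from h import *
a=imaging.camera("side"); b=imaging.camera("top")
cv2.imwrite("pics/s7.png",a[:,:,::-1]);cv2.imwrite("pics/t7.png",b[:,:,::-1])
o=manip.get_obs(); print(o["ee_pos"],o["force"])
z=lambda a,x,y,w,h,k:cv2.resize(a[y:y+h,x:x+w],None,fx=k,fy=k,interpolation=cv2.INTER_CUBIC)
A,B=a[:,:,::-1],b[:,:,::-1]
cv2.imwrite("pics/m7.png",np.vstack([np.hstack([z(B,150,180,50,36,8),z(A,170,225,50,36,8)]),np.hstack([z(A,295,155,50,36,8),z(B,320,180,50,36,8)])]))
```

```text
[ 0.49754136 -0.2791569   0.03987973] [-0.17793282 -0.35152026 -0.95677517]
```

View pics/m7.png

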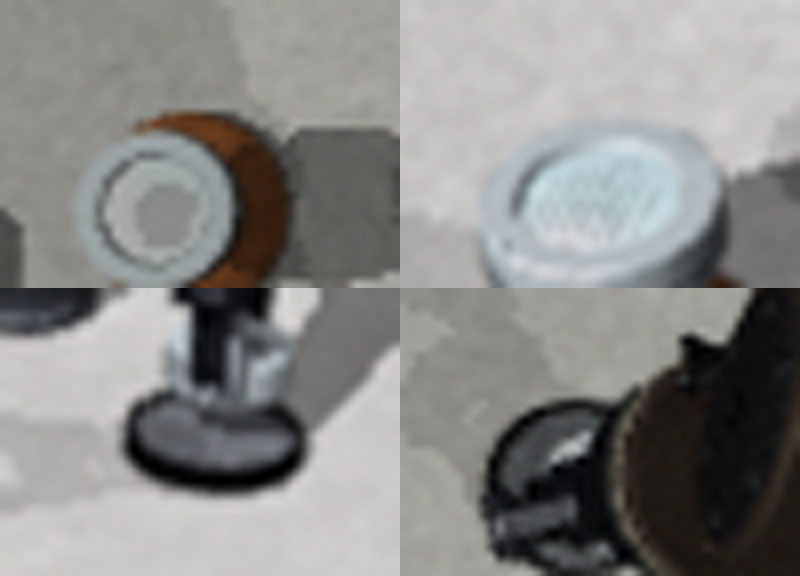

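The spacer hangs level over its case. The large lens is still on the post, with its top-crop centre at about (157,209). Lowering the spacer.

>>> arm_command(steps=[[[0,0,-0.006],[0,0,0]],[[0,0,-0.012],[0,0,0]],[[0,0,-0.018],[0,0,0]],[[0,0,-0.022],[0,0,0]],[[0,0,-0.0235],[0,0,0]],[[0,0,-0.0235],[0,0,0]],[[0,0,-0.0235],[0,0,0]]])

```text
time_s: 21.58
ee_pos: [0.4968, -0.2794, 0.0154]
tcp_rot: [-0.0, 0.99, 0.139, -0.0]
force: [-0.2, 0.3, -0.1]
grip_width: 0.048
gripper_force: 62.0
```

>>> arm_command(steps=[[[0,0,-0.001],[0,0,0]],[[0,0,-0.0015],[0,0,0]],[[0,0,-0.002],[0,0,0]],[[0,0,-0.002],[0,0,0]]])

```text
time_s: 21.92
ee_pos: [0.4968, -0.2794, 0.0136]
tcp_rot: [0.0, 0.99, 0.139, 0.0]
force: [-0.2, -0.8, -0.5]
grip_width: 0.0481
gripper_force: 62.0
```

Run:
```python
from h import *
print(back("top",[169.1,205.6],.065))
im=cv2.imread("pics/t7.png").astype(int)
# verify extents: compare predicted circle box
p=proj("top",circ(back("top",[169.1,205.6],.065)[0,:2],.032,.065)); print(p.min(0),p.max(0))
```

```text
[[0.48570918 0.27779505 0.065     ]]
[158.9251076  195.44917491] [179.27263715 215.78952478]
```

>>> arm_command(steps=[[[0,0,-0.0006],[0,0,0]],[[0,0,-0.0006],[0,0,0]],[[0,0,-0.0006],[0,0,0]]])

```text
time_s: 22.17
ee_pos: [0.4969, -0.2795, 0.0133]
tcp_rot: [0.0, 0.99, 0.139, 0.0]
force: [-1.0, 0.7, 5.6]
grip_width: 0.0482
gripper_force: 62.5
```

>>> arm_command(steps=[[[0,0,-0.0004],[0,0,0]],[[0,0,-0.0004],[0,0,0]],[[0,0,-0.0004],[0,0,0]]])

```text
time_s: 22.42
ee_pos: [0.4969, -0.2795, 0.0132]
tcp_rot: [0.0, 0.99, 0.139, 0.0]
force: [-3.0, 1.2, 9.6]
grip_width: 0.0481
gripper_force: 63.1
```

>>> arm_command(steps=[[[0,0,0],[0,0,0]],[[0,0,0],[0,0,0]],[[0,0,0],[0,0,0]],[[0,0,0],[0,0,0]]], grip=0.072)

```text
time_s: 22.75
ee_pos: [0.4968, -0.2794, 0.0124]
tcp_rot: [-0.0, 0.99, 0.139, -0.0]
force: [-0.4, 0.2, -0.2]
grip_width: 0.0723
gripper_force: 0.0
```

>>> arm_command(steps=[[[0,0,0.015],[0,0,0]],[[0,0,0.04],[0,0,0]],[[0,0,0.08],[0,0,0]],[[0,0,0.11],[0,0,0]],[[0,0,0.12],[0,0,0]],[[0,0.04,0.12],[0,0,0]],[[0,0.08,0.12],[0,0,0]],[[0,0.12,0.12],[0,0,0]]], grip=0.0854)

```text
time_s: 23.42
ee_pos: [0.4965, -0.1587, 0.1325]
tcp_rot: [0.0, 0.99, 0.138, 0.0]
force: [0.1, 0.6, -0.1]
grip_width: 0.0856
gripper_force: 0.0
```

>>> arm_command(steps=[[[0,0.04,0],[0,0,0]],[[0,0.08,0],[0,0,0]],[[0,0.12,0],[0,0,0]],[[-0.002,0.16,0],[0,0,0]],[[-0.004,0.2,0],[0,0,0]],[[-0.006,0.24,0],[0,0,0]],[[-0.008,0.28,0],[0,0,0]],[[-0.01,0.32,0],[0,0,0]]])

```text
time_s: 24.08
ee_pos: [0.4863, 0.1623, 0.1322]
tcp_rot: [0.0, 0.99, 0.139, -0.0]
force: [1.2, 0.9, -0.2]
grip_width: 0.0855
gripper_force: 0.0
```

>>> arm_command(steps=[[[-0.001,0.04,0],[0,0,0]],[[-0.001,0.08,0],[0,0,0]],[[-0.001,0.11,0],[0,0,0]],[[-0.001,0.1175,0],[0,0,0]],[[-0.001,0.1175,0],[0,0,0]],[[-0.001,0.1175,0],[0,0,0]],[[-0.001,0.1175,0],[0,0,0]]])

```text
time_s: 24.67
ee_pos: [0.486, 0.2759, 0.132]
tcp_rot: [0.001, 0.99, 0.138, -0.0]
force: [0.5, -0.0, -0.3]
grip_width: 0.0852
gripper_force: 0.0
```

Run:
```python
from h import *
a=imaging.camera("side"); b=imaging.camera("top")
cv2.imwrite("pics/s8.png",a[:,:,::-1]);cv2.imwrite("pics/t8.png",b[:,:,::-1])
o=manip.get_obs(); print(o["ee_pos"],o["force"])
z=lambda a,x,y,w,h,k:cv2.resize(a[y:y+h,x:x+w],None,fx=k,fy=k,interpolation=cv2.INTER_CUBIC)
A,B=a[:,:,::-1],b[:,:,::-1]
cv2.imwrite("pics/m8.png",np.vstack([np.hstack([z(B,320,187,50,36,8),z(A,295,155,50,36,8)]),z(A,150,200,100,36,8)]))
```

```text
[0.48629163 0.27594406 0.13235696] [ 0.84268331  0.15336125 -0.34808279]
```

View pics/m8.png

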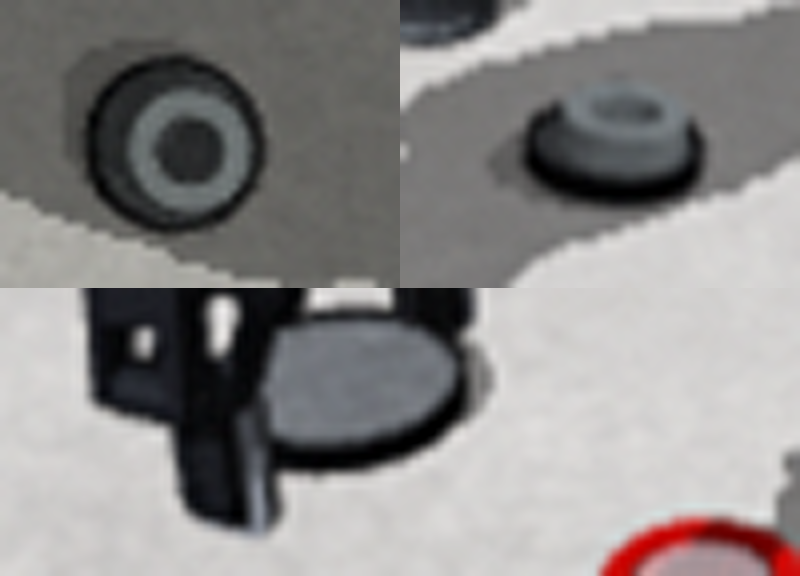

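The spacer is flat in its case. The large lens is last.

>>> arm_command(steps=[[[0,0,-0.02],[0,0,0]],[[0,0,-0.04],[0,0,0]],[[0,0,-0.055],[0,0,0]],[[0,0,-0.07],[0,0,0]],[[0,0,-0.08],[0,0,0]],[[0,0,-0.086],[0,0,0]],[[0,0,-0.086],[0,0,0]],[[0,0,-0.086],[0,0,0]]])

```text
time_s: 25.43
ee_pos: [0.4861, 0.2778, 0.0468]
tcp_rot: [0.0, 0.99, 0.139, 0.0]
force: [-0.1, 0.1, 0.5]
grip_width: 0.0854
gripper_force: 0.0
```

>>> arm_command(steps=[[[0,0,0],[0,0,0]],[[0,0,0],[0,0,0]],[[0,0,0],[0,0,0]],[[0,0,0],[0,0,0]],[[0,0,0],[0,0,0]],[[0,0,0],[0,0,0]],[[0,0,0],[0,0,0]],[[0,0,0],[0,0,0]]], grip=0.05)

```text
time_s: 26.1
ee_pos: [0.4864, 0.2785, 0.048]
tcp_rot: [-0.0, 0.99, 0.139, 0.001]
force: [-2.1, -1.1, 9.1]
grip_width: 0.0615
gripper_force: 63.3
```

>>> arm_command(steps=[[[0,0,0.003],[0,0,0]],[[0,0,0.01],[0,0,0]],[[0,0,0.03],[0,0,0]],[[0,0,0.05],[0,0,0]],[[0,0,0.06],[0,0,0]],[[0,0,0.06],[0,0,0]],[[0,0,0.06],[0,0,0]]])

```text
time_s: 26.68
ee_pos: [0.4861, 0.2781, 0.1069]
tcp_rot: [-0.0, 0.99, 0.139, 0.001]
force: [0.3, -0.3, -1.2]
grip_width: 0.0615
gripper_force: 65.4
```

>>> arm_command(steps=[[[0.03,-0.025,0],[0,0,0]],[[0.06,-0.05,0],[0,0,0]],[[0.09,-0.075,0],[0,0,0]],[[0.12,-0.1,0],[0,0,0]],[[0.15,-0.125,0],[0,0,0]],[[0.168,-0.144,0],[0,0,0]],[[0.1725,-0.148,0],[0,0,0]],[[0.1725,-0.148,0],[0,0,0]]])

```text
time_s: 27.35
ee_pos: [0.6591, 0.1267, 0.1044]
tcp_rot: [0.001, 0.991, 0.137, -0.001]
force: [-0.7, 0.4, -1.4]
grip_width: 0.0615
gripper_force: 65.5
```

>>> arm_command(steps=[[[0,0,-0.02],[0,0,0]],[[0,0,-0.04],[0,0,0]],[[0,0,-0.055],[0,0,0]],[[0,0,-0.066],[0,0,0]],[[0,0,-0.072],[0,0,0]],[[0,0,-0.072],[0,0,0]],[[0,0,-0.072],[0,0,0]]])

```text
time_s: 27.93
ee_pos: [0.6581, 0.1308, 0.0347]
tcp_rot: [-0.0, 0.99, 0.14, -0.0]
force: [0.0, 0.1, -0.9]
grip_width: 0.0614
gripper_force: 65.5
```

Run:
```python
from h import *
a=imaging.camera("side")
o=manip.get_obs(); print(o["ee_pos"],o["force"])
cv2.imwrite("pics/m9.png",cv2.resize(a[160:240,140:240,::-1],None,fx=6,fy=6,interpolation=cv2.INTER_CUBIC))
```

```text
[0.65862673 0.13072147 0.03526174] [-0.17054207  0.47143279 -0.19352891]
```

View pics/m9.png

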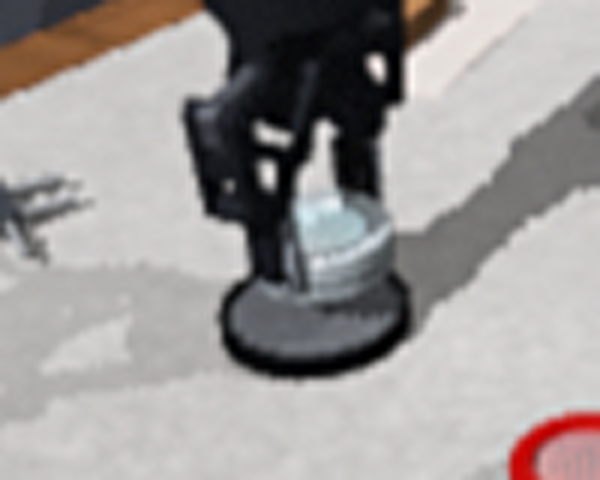

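The lens hangs level over the large case, with its rim parallel to the case's. Lowering.

>>> arm_command(steps=[[[0,0,-0.006],[0,0,0]],[[0,0,-0.012],[0,0,0]],[[0,0,-0.017],[0,0,0]],[[0,0,-0.02],[0,0,0]],[[0,0,-0.021],[0,0,0]],[[0,0,-0.021],[0,0,0]],[[0,0,-0.021],[0,0,0]]])

```text
time_s: 28.57
ee_pos: [0.6584, 0.1302, 0.0135]
tcp_rot: [-0.0, 0.99, 0.139, 0.0]
force: [0.6, 0.2, -1.1]
grip_width: 0.0617
gripper_force: 65.5
```

>>> arm_command(steps=[[[0,0,-0.001],[0,0,0]],[[0,0,-0.0015],[0,0,0]],[[0,0,-0.002],[0,0,0]],[[0,0,-0.002],[0,0,0]]])

```text
time_s: 28.9
ee_pos: [0.6583, 0.1301, 0.0115]
tcp_rot: [0.0, 0.99, 0.139, 0.0]
force: [-0.6, -0.0, -1.0]
grip_width: 0.0615
gripper_force: 65.5
```

>>> arm_command(steps=[[[0,0,-0.0005],[0,0,0]],[[0,0,-0.001],[0,0,0]],[[0,0,-0.001],[0,0,0]]])

```text
time_s: 29.15
ee_pos: [0.6584, 0.1301, 0.0112]
tcp_rot: [0.0, 0.99, 0.139, 0.0]
force: [-3.2, -0.5, 4.9]
grip_width: 0.0617
gripper_force: 66.2
```

>>> arm_command(steps=[[[0,0,0],[0,0,0]],[[0,0,0],[0,0,0]],[[0,0,0],[0,0,0]],[[0,0,0],[0,0,0]]], grip=0.084)

```text
time_s: 29.48
ee_pos: [0.6584, 0.1301, 0.0105]
tcp_rot: [-0.0, 0.99, 0.139, 0.0]
force: [-0.4, -0.1, -0.1]
grip_width: 0.0838
gripper_force: 0.0
```

>>> arm_command(steps=[[[0,0,0.015],[0,0,0]],[[0,0,0.04],[0,0,0]],[[0,0,0.08],[0,0,0]],[[0,0,0.12],[0,0,0]],[[0,0,0.15],[0,0,0]],[[-0.03,-0.03,0.17],[0,0,0]],[[-0.06,-0.06,0.17],[0,0,0]],[[-0.08,-0.09,0.17],[0,0,0]]])

```text
time_s: 30.15
ee_pos: [0.5776, 0.0412, 0.1821]
tcp_rot: [-0.0, 0.99, 0.141, 0.001]
force: [0.3, -0.6, -0.5]
grip_width: 0.0843
gripper_force: 0.0
```

>>> arm_command(steps=[[[-0.02,-0.04,0],[0,0,0]],[[-0.04,-0.075,0],[0,0,0]],[[-0.06,-0.11,0],[0,0,0]],[[-0.08,-0.15,0],[0,0,0]],[[-0.08,-0.15,0],[0,0,0]],[[-0.08,-0.15,0],[0,0,0]]])

```text
time_s: 30.65
ee_pos: [0.4969, -0.1133, 0.1806]
tcp_rot: [0.001, 0.991, 0.136, -0.0]
force: [1.7, 0.5, 0.4]
grip_width: 0.0841
gripper_force: 0.0
```

Run:
```python
from h import *
a=imaging.camera("side"); b=imaging.camera("top")
z=lambda a,x,y,w,h,k:cv2.resize(a[y:y+h,x:x+w],None,fx=k,fy=k,interpolation=cv2.INTER_CUBIC)
A,B=a[:,:,::-1],b[:,:,::-1]
cv2.imwrite("pics/m10.png",np.vstack([np.hstack([z(B,195,137,50,36,8),z(A,168,194,50,36,8)]),z(B,130,130,267,96,3)[:, :800]]))
```

```text
(no output)
```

View pics/m10.png

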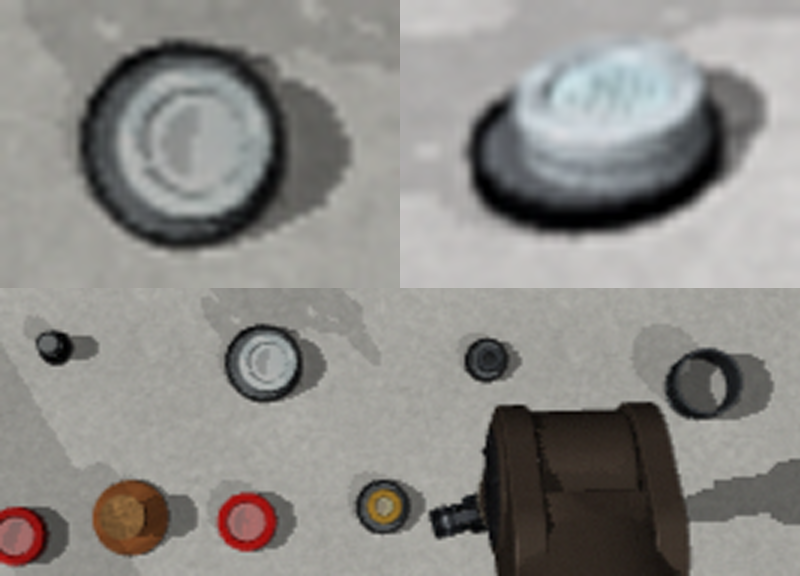

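Run:
```python
from h import *
print(back("top",[195+198/8-.5,137+140/8-.5],.028),"case",back("top",[195+183/8-.5,137+145/8-.5],.012))
n="side"
for nm,c,r,z in(("lens top",(.658,.1285),.032,.028),("lens mid bottom",(.658,.1285),.032,.008),("case",(.6586,.13),.043,.012)):
    p=proj(n,circ(c,r,z)); q=(p-[168,194]+.5)*8+[400,0]; print(nm,q.min(0).round(),q.max(0).round())
```

```text
[[0.6582111  0.12711119 0.028     ]] case [[0.65871019 0.13488041 0.012     ]]
lens top [516.  33.] [708. 137.]
lens mid bottom [522.  81.] [712. 187.]
case [483.  56.] [739. 198.]
```

Run:
```python
from h import *
b=imaging.camera("top"); a=imaging.camera("side"); cv2.imwrite("pics/t11.png",b[:,:,::-1])
g=cv2.cvtColor(b,cv2.COLOR_RGB2GRAY)
print("row155",g[154,200:240]); print("col218",g[138:175,218])
p=proj("top",circ((.6586,.133),.043,.012)); print("case@.133",p.min(0),p.max(0))
p=proj("top",circ((.658,.130),.032,.028)); print("lens@.130",p.min(0),p.max(0))
c=cv2.resize(a[190:228,165:218,::-1],None,fx=15,fy=15,interpolation=cv2.INTER_CUBIC); cv2.imwrite("pics/m11.png",c)
```

```text
row155 [159 158 152 137 124  38  43  73  78 117 175 167 128 131 166 141 139 144
 149 167 168 169 166 167 164 159 155 167 135  35  43 101 100  95  98  95
  94  97 116 163]
col218 [145 142 143 137  66  26  77 120 158 168 110 172 144 140 140 142 149 150
 150 149 150 174 172 130 175 168  64  84  50  33 124 160 160 165 165 170
 169]
case@.133 [205.01606649 141.89654448] [230.85900945 167.49788781]
lens@.130 [208.62179957 144.4143206 ] [228.11379524 163.72188624]
```

View pics/m11.png

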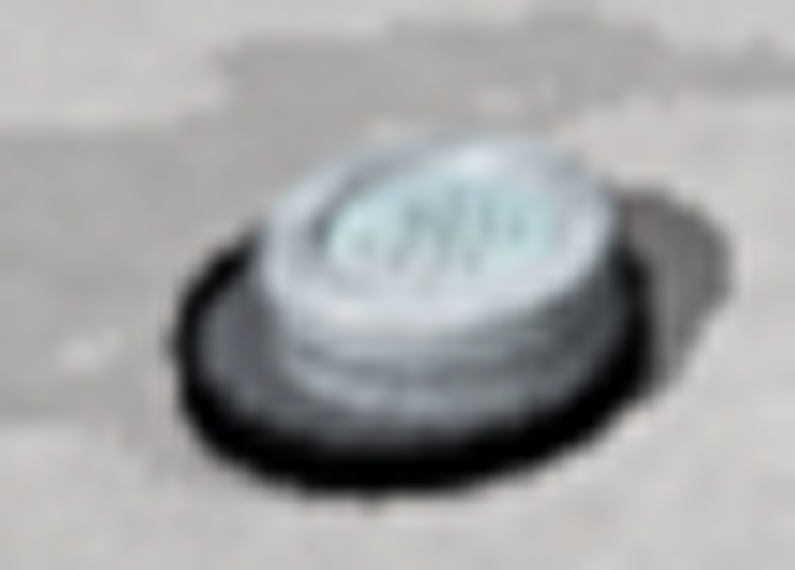

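The lens sits level on the floor of the large case, about 4 mm off centre against 8 mm of clearance. Everything is in place, so I'm handing in.

```bash
python3 -c "
from rig import manip
print(manip.sign_off())"
```

```text
the job is handed in; nothing more can be done
None
```

I took the stack apart from the top down and laid each of the four parts flat in the case of its own size, left the barrel, loupe and look-alikes alone, and handed the job in at about 31 s on the robot's clock.

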